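Load a loose battery cell into the sprung test holder

TASK

Take the round battery cell that has rolled against the side of the pocket in the blue kit tray and load it into the cell test holder: lying down in both V saddles, its stepped cap against the fixed contact and its flat end holding the sprung contact pushed back, then let go of it. Leave the heat sink in the tray and the tape, screwdriver and carton beyond it where they are.

Things in the scene. Friction and masses are not known exactly. Their poses are not given: they have to be found in the camera images.
- cell: Battery cell: round grey can lying on its side in the tray, 33 mm diameter, 140 mm long overall, 0.28 kg. One end is flat, the other has a stepped cap. Origin on its axis at mid-length; x axis along the cell towards the cap; y and z turn as it rolls. It starts along a wall of the pocket, under 1.5 mm from it: no finger fits between. It rolls freely, and keeps rolling if let go while moving.
- cell_cap (a point): Centre of the outer face of the cell's bare steel stepped cap, on the axis 70 mm from the cell's origin. The cap is 18 mm in diameter and stands 6 mm proud of the can (counted in the 140 mm); a groove runs round the can 15 mm from this end. A press of a few newtons on top of the lying cell, drawn sideways, rolls it at half the speed of the pressing finger (friction about 0.6).
- tray: Blue kit tray, fixed on the bench: a body 230 mm (x) by 276 mm (y), 32 mm high, with one open pocket 190 mm (x) by 180 mm (y), its floor 4 mm above the bench, and broad flat solid lands 48 mm wide beside it; the cell stands 5 mm above them. Origin at the centre of its underside. The cell lies parallel to x along the pocket's wall at y = +90 or -90 mm; the heat sink lies along the opposite one.
- heatsink: Bystander: finned aluminium heat sink, 100 mm (x) by 33 mm (y), 23 mm high, loose in the tray along the wall opposite the cell. Origin at the centre of its underside.
- holder: Cell test holder, fixed on the bench: grey base 264 x 86 x 12 mm. Origin at the centre of its underside, z up, x along the loaded cell from the sprung contact (-x end) to the fixed contact (+x end). Two white 90-degree V saddles, 14 mm thick, at x = -42 and +42 mm, tops at z = 42 mm, carry the cell with its axis at y = 0, z = 48 mm. Between the saddles there is only the base under the cell.
- fixed_contact (a point): Centre of the copper fixed contact's face: x = +70 mm, z = 48 mm in the holder, on a post 58 mm high. The face is 26 mm wide, upright to z = 57 mm, then bent back at 45 degrees to z = 66 mm, x = 81 mm. Free contacts are 132 mm apart, 8 mm less than the cell: the flat end must first push the sprung contact well back with the cap end raised over this contact, then the cap end comes down.
- plunger_face (a point): Centre of the face of the sprung contact, a 19 mm copper disc on the cell axis at z = 48 mm, face at x = -62 mm in the holder when free; moves with it to -x. Its aluminium housing behind stands from x = -125 to -89 mm, 68 mm high, 40 mm wide.
- plunger (a joint): How far the sprung contact is pushed back, in m: 0 free, 0.018 its stop. The spring pushes with 2 N at 0 and 0.5 N more per mm. About 0.008 with a cell properly loaded.
- tape: Bystander: paper tape roll lying flat, 92 mm diameter, 24 mm high. Origin at the centre of its underside.
- screwdriver: Bystander: black-handled screwdriver, 170 mm long, lying along its x axis. Origin at the middle of its length, underneath.
- carton: Bystander: small cardboard carton 70 x 90 x 50 mm. Origin at the centre of its underside.
Not all that is in view belongs to the job. What is shaped like the cell but orange or turquoise is not meant.

How it is judged:
By the outcome, as a careful person would: the job done as asked, in the order asked, and still so for the second after the job is handed in, with the robot touching nothing.
It also fails if it takes over 61 s, if anything falls off the work surface, if the arm or the gripper's body presses on something with over 40 N, if the wrist force passes 120 N, or if a joint passes its speed limit or range.

ROBOT

A 6-joint arm with a two-finger parallel gripper is mounted at the origin on the work surface. World frame = base frame: x ahead of the robot, y to its left, z up, the work surface at z = 0. Lengths are in m, angles in rad, forces in N, time in s.
With the tool pointing down it reaches from about 0.325 to 0.9 m from the base axis. Payload 6.1 kg.
Tool frame: the origin (TCP) lies midway between the tips of the shut fingers; the grasp point (between the pads) lies 19 mm behind it; x points along the fingers, y is the direction in which the jaws open and shut, and the axes are right-handed (so a half turn about x gives the same grasp; the last joint's range is limited). The gripper opens to 85 mm and grips with 20 to 120 N. Pads are 22 mm wide; open, the fingers measure 114 mm over their backs; the gripper's body (76 mm by 85 mm) begins 54 mm behind the grasp point. The pads swing forward as they close: fully open they stand 13 mm farther back than shut.
Start: joints at [-0.126, 0.22, 1.526, -0, 1.395, -0.126], TCP at [0.625, -0, 0.231] pointing down, gripper open.
Joint ranges: [-2.98, 2.98], [-0.91, 2.08], [0.09, 2.57], [-1.24, 4.39], [0.2, 2.65], [-2.68, 2.68]. Speed limits (rad/s): [2.57, 2.57, 3.01, 3.14, 3.14, 3.14].

INTERFACE

Orientations are given as [roll, pitch, yaw] about the fixed x, y, z axes, in that order (R = Rz(yaw) Ry(pitch) Rx(roll)).
In Python, from plant import movep, move_l, set_joints, gripper_to, hold, inverse_kinematics, observe, get_image, get_calibration, Unreachable, job_done gives the robot as it stands. Calls block until the motion is done:
- movep(position, orientation): joint-space move of the TCP to a pose.
- move_l(position, feed=0.15, rotation=None, max_force=None): straight line of the TCP; rotation=None keeps the orientation; feed is the mean speed in m/s. With max_force (N) it stops when the force on the tool has changed by that much, and returns True; else False.
- set_joints(angles): joint-space move.
- gripper_to(opening, f_grip=None): finger opening in m; f_grip is the grip in N (None keeps the last); returns when the fingers have stopped.
- hold(seconds).
- inverse_kinematics(position, orientation): joint angles nearest the present ones, or None.
- observe(): the state.
- get_image(name): name is "scene" or "side" or "wrist"; returns (picture, depth): 400x640x3 uint8, red, green, blue; 400x640 float32, m along the optical axis (not along the pixel's ray), 0 where there is no reading.
- get_calibration(name): a dict with "intrinsics" (3x3 intrinsics, pixels), "world_from_camera" (4x4, takes a point from camera to world coordinates). Camera axes: x right, y down, z forward; pixel columns grow to the right and rows downward; lengths in m; the calibration is good to about 2 mm. A picture is of the moment at which its call begins: read the wrist's pose just before it. get_calibration takes no time and is no camera call; for the wrist camera it gives the pose at the moment of the call.
A pose or a line that the arm cannot do raises Unreachable and nothing moves.
- job_done(): hands the job in, once; it reports no verdict.
The state is a dict: "time_s": time; "q": joint angles; "joint_velocities": joint speeds; "joint_torque": joint torques, N m; "eef_pos": TCP position; "tcp_rot": TCP orientation; "ft_force": force on the tool from outside, world axes, zero at the start; "torque": the same for the moment, N m; "opening": finger opening in m.
Only numpy, scipy, OpenCV 4.12 (cv2) and the standard library are available. Lean on these libraries where they do the work, as an engineer would, in place of code of your own. Each camera call takes 0.05 s, during which the arm holds its last target.

## Working session

There is one attempt and no reset: what is moved stays moved. The work goes in short steps, each a Python script; the robot and the scene stay as the last script left them, time stands still between calls to the robot, and variables do not carry over. Pictures are saved under pics/ and viewed, and the job is handed in when it is done.

```bash
ls; mkdir -p pics; cat > h.py <<'E'
import numpy as np, cv2
from plant import *
def snap(name,fn):
    c=get_calibration(name); im,d=get_image(name)
    cv2.imwrite('pics/'+fn+'.png',cv2.cvtColor(im,cv2.COLOR_RGB2BGR)); np.savez('pics/'+fn+'.npz',im=im,d=d,K=c['intrinsics'],T=c['world_from_camera'])
    return im,d,c
def cloud(fn):
    z=np.load('pics/'+fn+'.npz'); d=z['d'];K=z['K'];T=z['T']
    v,u=np.mgrid[:d.shape[0],:d.shape[1]]
    P=np.stack([(u-K[0,2])/K[0,0]*d,(v-K[1,2])/K[1,1]*d,d],-1)@T[:3,:3].T+T[:3,3]
    P[d==0]=np.nan
    return z['im'],P
E
python3 - <<'E'
from h import *
for n in("scene","side","wrist"): snap(n,n+"0")
o=observe();print(o)
E
```

```text
pics
{'time_s': 0.15, 'q': array([-1.26112362e-01,  2.21067308e-01,  1.52733572e+00,  1.78461423e-05,
        1.39471702e+00, -1.26069748e-01]), 'joint_velocities': array([-0.00023574, -0.0018402 , -0.00131669, -0.00144286, -0.00074079,
        0.00028474]), 'joint_torque': array([ 5.24838761e-04, -4.97483325e+01, -3.89904678e+01, -1.73041117e-04,
        7.14129725e-03, -8.50862284e-05]), 'eef_pos': array([6.24535093e-01, 5.33035989e-05, 2.30443384e-01]), 'tcp_rot': array([-1.70836584,  1.56926883,  3.00397739]), 'ft_force': array([-0.72497407,  0.55597705,  0.80656107]), 'torque': array([-0.01702828, -0.05633724, -0.00975518]), 'opening': 0.0853636377229411}
```

View pics/scene0.png

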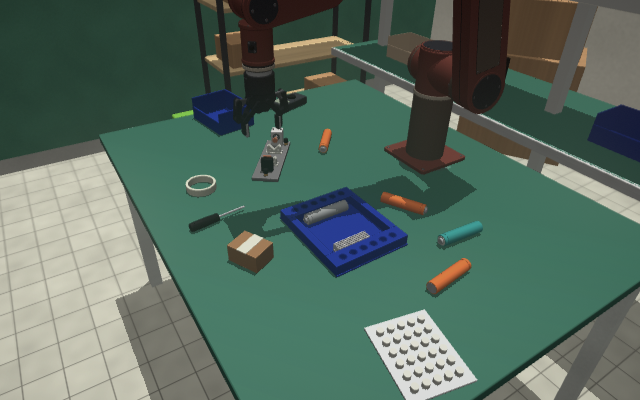

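View pics/side0.png

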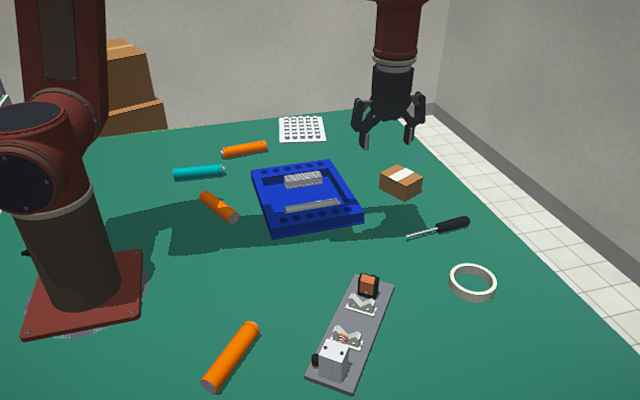

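View pics/wrist0.png

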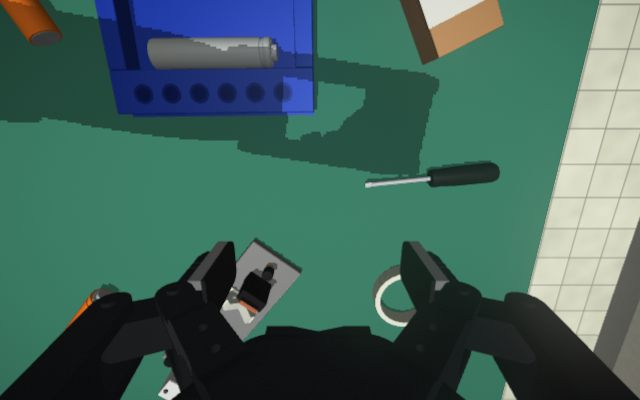

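The wrist view shows the grey can at about (212,53), in the tray with its stepped cap at the right (275,52). The holder is at about (255,290). Of the cell-shaped things, the orange ones at (30,20) and (95,300) in the wrist view and the turquoise one at (460,234) in the scene view are decoys. The grey one in the tray fits the description. I'll crop to confirm and measure.

```bash
python3 - <<'E'
from h import *
im,P=cloud('wrist0')
b=cv2.cvtColor(im,cv2.COLOR_RGB2BGR)
cv2.imwrite('pics/c1.png',np.vstack([cv2.resize(b[0:120,90:330],None,fx=3,fy=3)[:300],cv2.resize(b[230:400,90:330],(720,300))]))
for u,v in[(150,53),(200,45),(212,53),(240,53),(270,53),(276,52),(200,65),(130,90),(300,90),(118,113),(312,113),(312,30),(300,270),(255,240),(200,90),(130,30),(265,283),(450,30),(395,295),(430,180)]:
    print(u,v,P[v,u].round(4))
im,P=cloud('side0')
b=cv2.cvtColor(im,cv2.COLOR_RGB2BGR)
cv2.imwrite('pics/c2.png',cv2.resize(b[150:400,220:400],None,fx=3,fy=3)[:,:] if 0 else cv2.resize(b[260:400,290:410],None,fx=4.2,fy=4.2))
print(get_calibration('side')['world_from_camera'].round(3))
print(get_calibration('scene')['world_from_camera'].round(3))
E
```

```text
150 53 [0.4415 0.1338 0.035 ]
200 45 [0.4956 0.1423 0.0315]
212 53 [0.5088 0.1339 0.0341]
240 53 [0.5392 0.134  0.0334]
270 53 [0.5711 0.1349 0.0279]
276 52 [0.5772 0.1368 0.0233]
200 65 [0.4926 0.1225 0.0299]
130 90 [0.4091 0.0964 0.0296]
300 90 [0.6039 0.0961 0.0299]
118 113 [0.3901 0.0711 0.0296]
312 113 [6.168e-01 7.070e-02 1.000e-04]
312 30 [0.6178 0.1594 0.0203]
300 270 [ 5.972e-01 -1.554e-01  5.000e-04]
255 240 [ 0.5334 -0.1052  0.0023]
200 90 [0.4898 0.0962 0.0308]
130 30 [0.4071 0.1631 0.0067]
265 283 [ 0.5472 -0.1664  0.0173]
450 30 [0.7597 0.1525 0.0476]
395 295 [ 0.7435 -0.2004 -0.0014]
430 180 [ 0.7698 -0.013   0.0163]
[[ 0.963 -0.151  0.222  0.264]
 [-0.269 -0.539  0.798 -0.77 ]
 [-0.001 -0.828 -0.56   0.675]
 [ 0.     0.     0.     1.   ]]
[[-0.843  0.295 -0.449  1.096]
 [ 0.537  0.487 -0.689  1.004]
 [ 0.015 -0.822 -0.569  0.782]
 [ 0.     0.     0.     1.   ]]
```

View pics/c1.png

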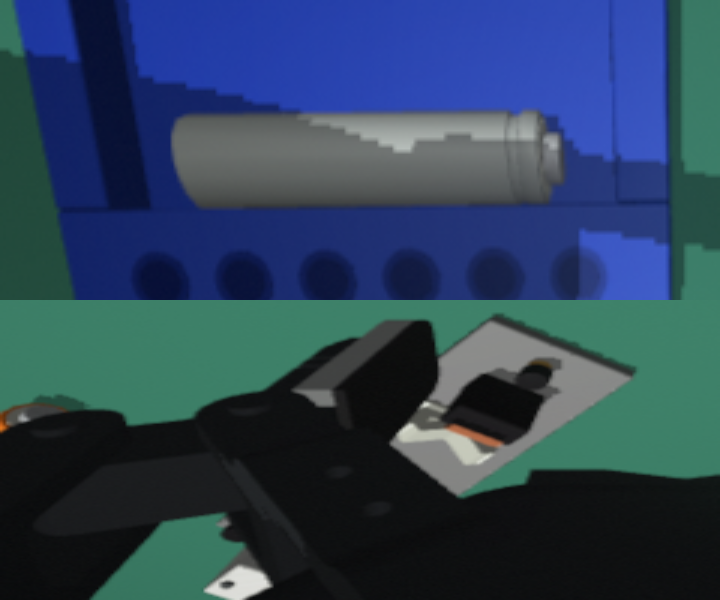

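View pics/c2.png

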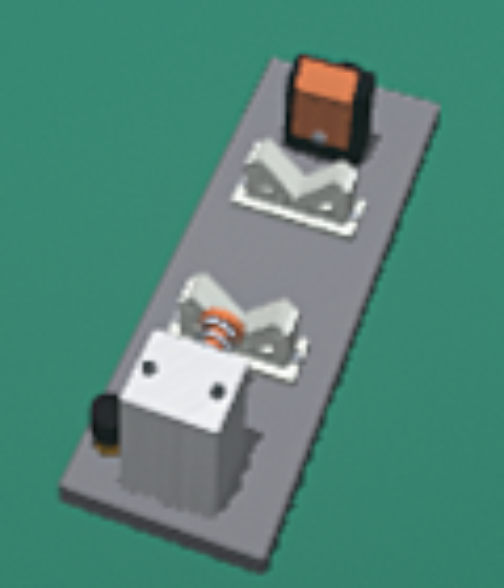

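The crop confirms it: grey can with groove and stepped cap at +x (world), lying on the -y wall. Next I fit the cell, tray and holder poses.

```bash
python3 - <<'E'
from h import *
im,P=cloud('wrist0')
R=P[...,2]
hsv=cv2.cvtColor(im,cv2.COLOR_RGB2HSV)
g=(hsv[...,1]<60)
m=np.zeros(R.shape,bool); m[30:72,140:285]=1
m&=g&(R>.012)
Q=P[m]; 
# cylinder fit: r=16.5 horizontal axis z=.0205
from scipy.optimize import least_squares
Qc=Q[(Q[:,0]>.45)&(Q[:,0]<.55)]
f=lambda p:np.hypot((Qc[:,1]-p[0]-p[1]*(Qc[:,0]-.5))*np.cos(np.arctan(p[1])),Qc[:,2]-p[2])-.0165
s=least_squares(f,[.13,0,.02],loss='soft_l1',f_scale=.001);print('cyl',s.x,np.sqrt(np.mean(s.fun**2)),len(Qc))
print('x range',np.percentile(Q[:,0],[0,.5,99.5,100]))
# tray: blue top z~.03
b=(hsv[...,0]>105)&(hsv[...,0]<125)&(hsv[...,1]>150)
for n,lo,hi in(('land',.027,.035),):
    T=P[b&(R>lo)&(R<hi)];print(n,len(T),T.min(0),T.max(0))
for nm in('side0','scene0'):
    im,P=cloud(nm);hsv=cv2.cvtColor(im,cv2.COLOR_RGB2HSV);Z=P[...,2]
    b=(hsv[...,0]>105)&(hsv[...,0]<125)&(hsv[...,1]>150)&(abs(Z-.032)<.006)&(P[...,0]<.8)&(P[...,0]>.2)&(P[...,1]>-.05)&(P[...,1]<.5)
    T=P[b];r=cv2.minAreaRect((T[:,:2]*1000).astype(np.float32));print(nm,'tray',r,np.median(T[:,2]))
    h=(hsv[...,1]<60)&(abs(Z-.012)<.006)&(P[...,0]>.35)&(P[...,0]<.65)&(P[...,1]<-.05)&(P[...,1]>-.45)
    k=h.astype(np.uint8)
    n,L,st,c=cv2.connectedComponentsWithStats(k);
    i=1+np.argmax(st[1:,4]);T=P[h];r=cv2.minAreaRect((T[:,:2]*1000).astype(np.float32));print(nm,'base',st[i],r,np.median(T[:,2]))
    # post/housing
    A=P[(Z>.05)&(Z<.075)&(P[...,0]>.35)&(P[...,0]<.65)&(P[...,1]<-.05)&(P[...,1]>-.45)]
    o=A[:,1]>-.25
    print('high',A[o].mean(0),A[~o].mean(0),len(A))
E
```

```text
cyl [0.135716   0.01044005 0.01840098] 0.0006784581366840648 2766
x range [0.43778432 0.43987724 0.57716896 0.57748567]
land 11438 [0.38811162 0.06989721 0.02700384] [0.61863514 0.18614751 0.03383774]
side0 tray ((505.1352233886719, 207.24285888671875), (230.13436889648438, 285.0033264160156), 0.8800979256629944) 0.03138184739636429
side0 base [ 305  274   90  121 3297] ((486.7735595703125, -234.88919067382812), (266.61590576171875, 86.18395233154297), 51.879066467285156) 0.011617725490749575
high [ 0.53588598 -0.17557635  0.05848242] [ 0.421395   -0.32040549  0.06386784] 913
scene0 tray ((503.34466552734375, 211.46493530273438), (233.59896850585938, 277.8324279785156), 0.9211186766624451) 0.02995716556313921
scene0 base [252 140  38  40 608] ((486.53009033203125, -230.3212890625), (271.30535888671875, 86.65351867675781), 51.940467834472656) 0.0102715369194753
high [ 0.53674931 -0.16489162  0.05607059] [ 0.4262876  -0.30565885  0.06045362] 173
```

```bash
cat >> h.py <<'E'
from scipy.spatial.transform import Rotation as Ro
import warnings; warnings.filterwarnings('ignore')
def Rm(jaw,tilt_ax=None,tilt=0):
    "tool down with jaw axis at angle jaw (rad) about z; tilt about world axis"
    x=np.array([0,0,-1.]);y=np.array([np.cos(jaw),np.sin(jaw),0]);z=np.cross(x,y)
    R=np.stack([x,y,z],1)
    if tilt_ax is not None: R=Ro.from_rotvec(np.array(tilt_ax)*tilt).as_matrix()@R
    return R
def eul(R): return Ro.from_matrix(R).as_euler('xyz')
def st(t=''):
    o=observe();print(t,'t',round(o['time_s'],2),'p',o['eef_pos'].round(4),'F',o['ft_force'].round(1),'M',o['torque'].round(2),'op',round(o['opening'],4));return o
E
python3 - <<'E'
from h import *
o=observe();R=Ro.from_euler('xyz',o['tcp_rot']).as_matrix();print(R.round(3))
s=np.sign(R[0,1]); yaw=np.deg2rad(.8)
E0=eul(Rm(yaw if s>0 else yaw+np.pi))
print(o['q'], inverse_kinematics([.503,.1277,.08],E0))
movep([.503,.1277,.08],E0);st('above')
print(move_l([.503,.1277,.045],feed=.08)); st()
print(move_l([.503,.1277,.015],feed=.015,max_force=5)); o=st('contact')
z=o['eef_pos'][2]
move_l([.503,.1277+.018,z],feed=.04);st('mid')
move_l([.503,.1277+.036,z],feed=.04);st('end')
hold(.3)
move_l([.503,.1277+.036,z+.02],feed=.06);st('up')
snap('scene','scene1');snap('side','side1')
im,P=cloud('side1')
E
```

```text
[[-0.002  1.    -0.   ]
 [ 0.    -0.    -1.   ]
 [-1.    -0.002 -0.   ]]
[-1.26112362e-01  2.21067308e-01  1.52733572e+00  1.78461423e-05
  1.39471702e+00 -1.26069748e-01] [ 9.65812418e-02  1.34288380e-01  1.92890471e+00 -4.44089210e-16
  1.07839956e+00  8.26186078e-02]
above t 1.07 p [0.5048 0.1275 0.0814] F [ 0.6  0.2 -0.1] M [ 0.01 -0.    0.01] op 0.0855
False
 t 1.67 p [0.5026 0.1276 0.0444] F [ 0.  -0.5  0.6] M [-0.02 -0.01 -0.01] op 0.0855
True
contact t 3.0 p [0.503  0.1277 0.0237] F [-0.3 -0.9  5.5] M [0.02 0.12 0.03] op 0.0851
mid t 3.6 p [0.5029 0.1459 0.0237] F [-4.3  0.7  5.4] M [-0.    0.27 -0.01] op 0.0856
end t 4.2 p [0.503  0.1636 0.0235] F [-1.1  0.4  2.4] M [ 0.08  0.17 -0.05] op 0.0858
up t 4.98 p [0.5036 0.1638 0.0444] F [ 0.1 -1.  -0.4] M [-0.05 -0.03 -0.  ] op 0.0856
```

```bash
python3 - <<'E'
import cv2,numpy as np
a=cv2.imread('pics/scene1.png')[170:290,260:420];b=cv2.imread('pics/side1.png')[140:250,230:390]
cv2.imwrite('pics/c3.png',np.vstack([cv2.resize(a,(480,360)),cv2.resize(b,(480,330))])[:600] if 0 else np.hstack([cv2.resize(a,(400,300)),cv2.resize(b,(400,300))]))
E
```

```text
(no output)
```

View pics/c3.png

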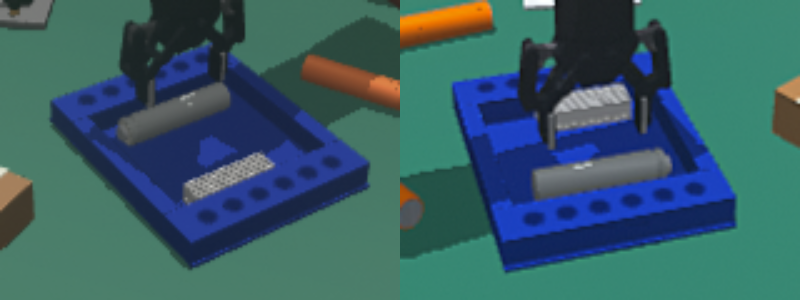

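The cell came off the wall: it is the grey can in both crops, with the heat sink untouched. I'll measure it before the second stroke.

```bash
cat >> h.py <<'E'
from scipy.optimize import least_squares
def cellfit(fn,ylo=.115,yhi=.255):
    im,P=cloud(fn);hsv=cv2.cvtColor(im,cv2.COLOR_RGB2HSV)
    m=(hsv[...,1]<70)&(P[...,2]>.012)&(P[...,2]<.041)&(P[...,0]>.41)&(P[...,0]<.6)&(P[...,1]>ylo)&(P[...,1]<yhi)
    n,L,s,c=cv2.connectedComponentsWithStats(m.astype(np.uint8)); i=1+np.argmax(s[1:,4]); Q=P[L==i]
    xr=np.percentile(Q[:,0],[.5,99.5]);Q=Q[(Q[:,0]>xr[0]+.015)&(Q[:,0]<xr[1]-.02)]
    f=lambda p:np.hypot((Q[:,1]-p[0]-p[1]*(Q[:,0]-.505))*np.cos(np.arctan(p[1])),Q[:,2]-p[2])-.0165
    r=least_squares(f,[np.median(Q[:,1]),0,.02],loss='soft_l1',f_scale=.001)
    print(fn,'y@.505',r.x[0].round(4),'slope',r.x[1].round(4),'z',r.x[2].round(4),'rms',np.sqrt(np.mean(r.fun**2)).round(5),'n',len(Q),'x',xr.round(4)); return r.x,xr
E
python3 - <<'E'
from h import *
cellfit('side0');cellfit('side1');cellfit('scene1')
E
```

```text
side0 y@.505 0.1348 slope 0.0161 z 0.0196 rms 0.00165 n 266 x [0.4406 0.5776]
side1 y@.505 0.1529 slope 0.0124 z 0.0198 rms 0.00176 n 416 x [0.4403 0.5778]
scene1 y@.505 0.1545 slope 0.0178 z 0.0183 rms 0.00192 n 355 x [0.4409 0.5787]
```

```bash
python3 - <<'E'
from h import *
z=.0444
move_l([.503,.146,.045],feed=.1)
print(move_l([.503,.146,.015],feed=.02,max_force=5)); o=st('contact')
z=o['eef_pos'][2]
move_l([.503,.178,z],feed=.04);st('end')
hold(.3)
move_l([.503,.178,z+.03],feed=.08);st('up')
snap('scene','scene2');snap('side','side2')
cellfit('side2');cellfit('scene2')
# retreat to view from wrist cam
c=get_calibration('wrist');o=observe();print((c['world_from_camera'][:3,3]-o['eef_pos']).round(3),c['world_from_camera'][:3,:3].round(2))
E
```

```text
True
contact t 6.43 p [0.503  0.146  0.0237] F [-1.4  0.3  6.5] M [0.05 0.16 0.03] op 0.0852
end t 7.38 p [0.5028 0.178  0.0237] F [-4.1 -0.2  5. ] M [0.07 0.45 0.02] op 0.0853
up t 8.21 p [0.5036 0.1781 0.0544] F [ 0.3  0.2 -0.6] M [0.   0.03 0.01] op 0.0855
side2 y@.505 0.1689 slope 0.0207 z 0.0198 rms 0.00187 n 480 x [0.4405 0.5772]
scene2 y@.505 0.1703 slope 0.0175 z 0.0184 rms 0.00185 n 358 x [0.4398 0.5785]
[-0.     0.073  0.141] [[ 1.    0.01 -0.  ]
 [ 0.01 -0.96 -0.28]
 [-0.    0.28 -0.96]]
```

```bash
python3 - <<'E'
from h import *
E0=eul(Rm(0))
move_l([.503,.178,.12],feed=.2)
print(inverse_kinematics([.487,-.36,.24],E0))
movep([.487,-.36,.24],E0);hold(.3);st()
snap('wrist','wrist3')
E
```

```text
[-0.76671861  0.16888825  1.56934378  0.          1.40336062 -0.76671861]
 t 11.08 p [ 0.4873 -0.3595  0.24  ] F [0.6 0.5 0. ] M [-0.   -0.03 -0.  ] op 0.0856
```

View pics/wrist3.png

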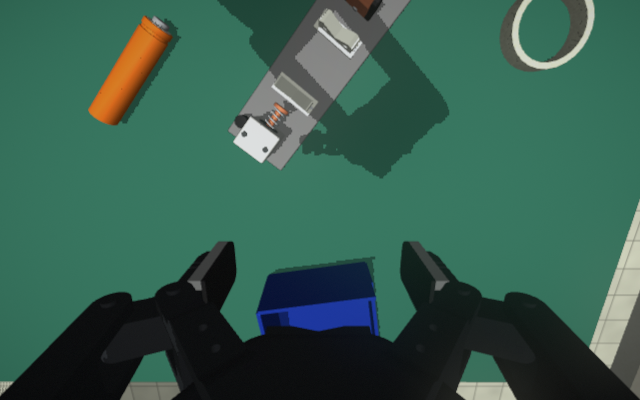

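The view overshot: the housing is at (257,138), but the fixed contact at (362,5) is cut off. I'll shift 7 cm and look again.

```bash
python3 - <<'E'
from h import *
move_l([.487,-.285,.25],feed=.25);hold(.3);st()
snap('wrist','wrist4')
im=cv2.imread('pics/wrist4.png');cv2.imwrite('pics/c4.png',cv2.resize(im[:270,160:500],None,fx=2.2,fy=2.2))
E
```

```text
t 11.88 p [ 0.4868 -0.2857  0.2497] F [ 0.5 -0.1 -0.5] M [-0.04  0.04 -0.02] op 0.0852
```

View pics/c4.png

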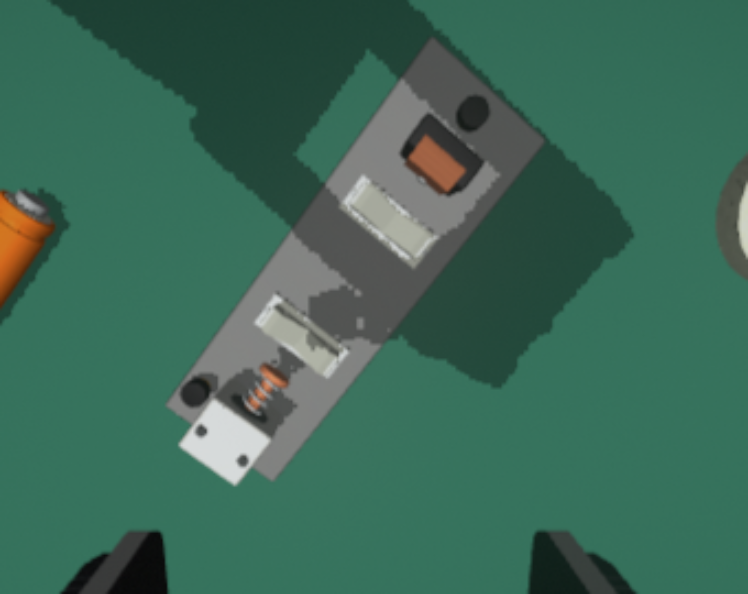

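```bash
python3 - <<'E'
from h import *
z=np.load('pics/wrist4.npz');K=z['K'];T=z['T'];Ti=np.linalg.inv(T)
px=np.array([(432,38),(545,140),(167,405),(275,481),(217,398),(180,445),(236,486),(271,437)])/2.2+[160,0]
X=np.array([(132,43,12),(132,-43,12),(-132,43,12),(-132,-43,12),(-89,20,68),(-125,20,68),(-125,-20,68),(-89,-20,68)])/1000
def proj(p,X):
    c,s=np.cos(p[2]),np.sin(p[2]);W=X@np.array([[c,s,0],[-s,c,0],[0,0,1]])+[p[0],p[1],p[3] if len(p)>3 else 0]
    C=W@Ti[:3,:3].T+Ti[:3,3];return C[:,:2]/C[:,2:]*[K[0,0],K[1,1]]+[K[0,2],K[1,2]]
for p0 in([.487,-.232,.906],[.487,-.232,.906,0]):
    r=least_squares(lambda p:(proj(p,X)-px).ravel(),p0);print(r.x,np.rad2deg(r.x[2]),r.fun.reshape(-1,2).round(1).tolist())
# overlay
p=r.x;im=cv2.imread('pics/wrist4.png')[:270,160:500];im=cv2.resize(im,None,fx=2.2,fy=2.2)
M=np.array([(70,13,57),(70,-13,57),(81,13,66),(81,-13,66),(-62,9.5,48),(-62,-9.5,48),(-49,0,24.7),(-35,0,24.7),(35,0,24.7),(49,0,24.7)]+[tuple(x*1000) for x in X])/1000
for q in (proj(p,M)-[160,0])*2.2: cv2.circle(im,tuple(int(v) for v in q.round()),3,(0,255,255),1)
cv2.imwrite('pics/c5.png',im)
# depth checks
im,P=cloud('wrist4')
for u,v in[(225,440),(300,400),(440,165)]:
    print(P[int(v/2.2),int(u/2.2+160)].round(4))
E
```

```text
[ 0.48578273 -0.23355134  0.90562416] 51.88844224653524 [[0.6, -3.0], [2.4, -0.5], [-1.4, 0.5], [-0.6, 1.4], [-1.4, -0.5], [-1.4, 0.9], [0.2, 1.2], [1.4, 1.6]]
[ 0.48517675 -0.23435459  0.90665898 -0.00654907] 51.94773273612404 [[-0.7, -0.5], [0.2, 0.9], [-0.4, -0.0], [-0.4, 0.3], [-0.7, -1.1], [-0.4, -0.1], [0.7, -0.1], [1.6, 0.6]]
[ 0.4192 -0.3146  0.0669]
[ 0.4562 -0.3062  0.0105]
[ 0.5325 -0.1756  0.0637]
```

View pics/c5.png

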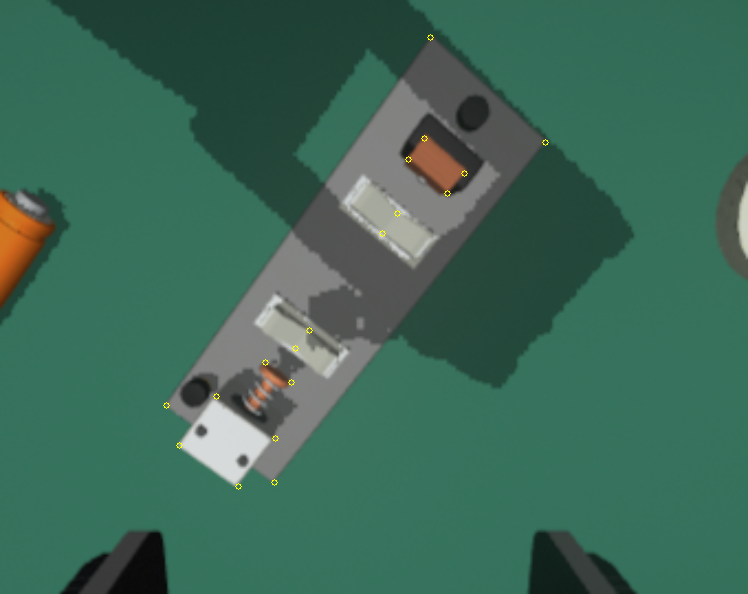

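```bash
python3 - <<'E'
from h import *
cy=.018; E0=eul(Rm(cy-np.pi/2)); x,y=.508,.1697
gripper_to(.056,50)
q=inverse_kinematics([x,y,.09],E0);print(q)
movep([x,y,.09],E0);hold(.2);st('above')
snap('wrist','wrist5');cellfit('wrist5')
E
```

```text
[ 1.75115441e-01  1.57469450e-01  1.88105419e+00 -4.44089210e-16
  1.10306901e+00  1.72791177e+00]
above t 14.6 p [0.5083 0.1693 0.0902] F [-0.2 -1.   0.4] M [-0.05  0.07  0.06] op 0.0561
wrist5 y@.505 0.1704 slope 0.0107 z 0.0184 rms 0.00053 n 5074 x [0.4394 0.576 ]
```

View pics/wrist5.png

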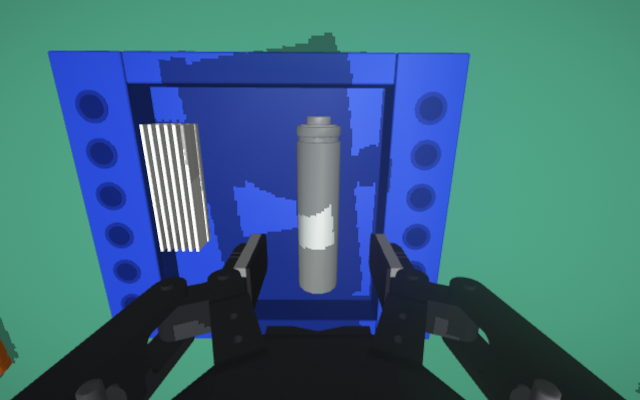

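The fingers straddle the cell (318,205), with clear floor on both sides. I'll descend and grip.

```bash
python3 - <<'E'
from h import *
cy=.0115; R=eul(Rm(cy-np.pi/2)); x,y=.508,.1704
move_l([x,y,.04],feed=.12,rotation=R);st()
print(move_l([x,y,.004],feed=.03,max_force=6));o=st('down')
if o['eef_pos'][2]<.012:
    gripper_to(.025,50);st('grip');hold(.2)
    move_l([x,y,.06],feed=.08);hold(.2);st('lift')
    snap('side','side6');snap('wrist','wrist6')
    a=cv2.imread('pics/side6.png')[120:260,220:420];b=cv2.imread('pics/wrist6.png')
    cv2.imwrite('pics/c6.png',np.hstack([cv2.resize(a,(400,280)),cv2.resize(b,(400,280))]))
E
```

```text
t 15.22 p [0.508  0.1704 0.04  ] F [-0.5 -0.3  0.5] M [-0.03  0.01  0.01] op 0.0563
False
down t 16.57 p [0.5082 0.1704 0.0042] F [-0.2  1.1  0.1] M [-0.04  0.04 -0.01] op 0.0561
grip t 16.9 p [0.5083 0.1704 0.0044] F [-1.1 -0.4  3.8] M [-0.06  0.14  0.02] op 0.0314
lift t 18.15 p [0.5075 0.1703 0.0593] F [ 1.1  0.1 -3.2] M [ 0.03  0.03 -0.01] op 0.0318
```

View pics/c6.png

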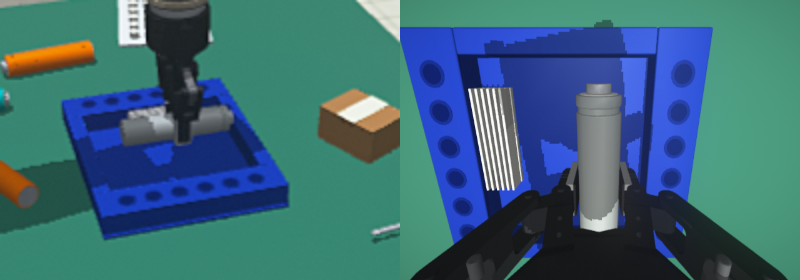

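Gripped: opening is 32 mm and the wrist shows 3.2 N against 2.75 N expected. I'll measure the in-hand pose from this view.

```bash
python3 - <<'E'
from h import *
im,P=cloud('wrist6');hsv=cv2.cvtColor(im,cv2.COLOR_RGB2HSV)
m=np.zeros(hsv.shape[:2],bool);m[115:300,450-0-0 if 0 else 280:360]=1
m&=(hsv[...,1]<60)&(P[...,2]>.062)&(P[...,2]<.1)&(abs(P[...,1]-.171)<.018)&(P[...,0]>.515)
Q=P[m];print(len(Q),Q.min(0),Q.max(0))
cap=Q[:,0]>.5;print('xmax pct',np.percentile(Q[:,0],[98,99.5,100]))
Q=Q[(Q[:,0]<.555)]
f=lambda p:np.hypot((Q[:,1]-p[0]-p[1]*(Q[:,0]-.508)),Q[:,2]-p[2]-p[3]*(Q[:,0]-.508))-.0165
r=least_squares(f,[.17,0,.075,0],loss='soft_l1',f_scale=.001);print(r.x,np.sqrt(np.mean(r.fun**2)))
# cap face via image
K=np.load('pics/wrist6.npz')['K'];T=np.load('pics/wrist6.npz')['T']
b=cv2.imread('pics/wrist6.png');cv2.imwrite('pics/c7.png',cv2.resize(b[100:240,260:380],None,fx=4,fy=4))
Ti=np.linalg.inv(T)
for X in([.5777,.1711,.0755+.009],[.5717,.1711,.0755+.0165],[.5777,.1711,.0755]):
    C=Ti[:3,:3]@np.array(X)+Ti[:3,3];print(K[:2,:2]@(C[:2]/C[2])+K[:2,2])
E
```

```text
9562 [0.51500042 0.15303267 0.06310717] [0.57645209 0.18899051 0.09748108]
xmax pct [0.57470176 0.57604054 0.57645209]
[ 0.17119949  0.01695026  0.07342235 -0.00718766] 0.0015403363557382442
[320.05999584 116.90570959]
[320.02664162 133.81293632]
[319.88053919 116.45278476]
```

View pics/c7.png

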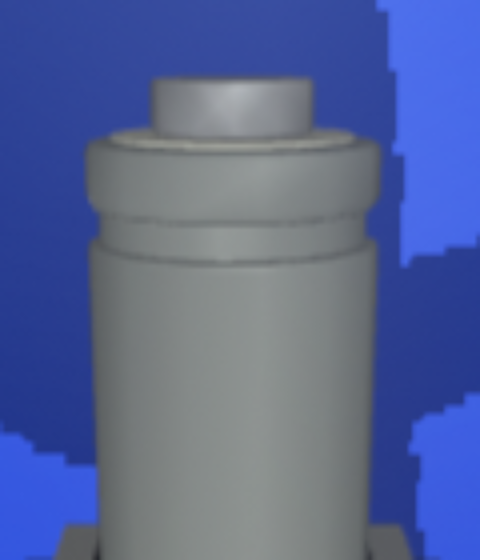

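In hand, the cell axis sits 16 mm behind the TCP, level and centred to within 1 mm. I'll go above the holder, tilted and short of the plunger, then check.

```bash
cat >> h.py <<'E'
H=np.array([.4858,-.234,0]);HY=np.deg2rad(51.9)
def pose(F,phi,H=H,y=0.):
    "F=(x,z) mm of flat end centre in holder frame, phi deg cap-up -> TCP pos, euler"
    hx=np.array([np.cos(HY),np.sin(HY),0]);hy=np.array([-hx[1],hx[0],0]);ph=np.deg2rad(phi)
    R=Rm(HY-np.pi/2,-hy,ph); ax=np.cos(ph)*hx+np.sin(ph)*np.array([0,0,1])
    C=H+hx*F[0]/1e3+hy*y/1e3+np.array([0,0,F[1]/1e3])+ax*.070
    return C+R[:,0]*.0162+ax*.0007,eul(R)
E
python3 - <<'E'
from h import *
for F,ph in(((-55,130),0),((-55,130),16),((-56,52),16),((-75,50),16),((-75,48.5),0),((-70,48),0)):
    p,e=pose(F,ph);print(p.round(4),inverse_kinematics(p,e))
move_l([.508,.1704,.17],feed=.2)
p,e=pose((-55,130),0);movep(p,e)
p,e=pose((-55,130),16);move_l(p,feed=.1,rotation=e)
p,e=pose((-56,85),16);move_l(p,feed=.1,rotation=e);hold(.3);st()
snap('side','side7');snap('wrist','wrist7')
a=cv2.imread('pics/side7.png')[200:400,270:430];b=cv2.imread('pics/wrist7.png')
cv2.imwrite('pics/c8.png',np.hstack([cv2.resize(a,(400,500)),cv2.resize(b[:400,120:520],(400,400+100))]))
E
```

```text
[ 0.4955 -0.2216  0.1138] [-0.56594414  0.14181306  1.84833968  0.          1.15143991  0.0990263 ]
[ 0.4966 -0.2203  0.1339] [-0.73661367  0.09894378  1.88067106  0.29964659  1.19821448 -0.1865134 ]
[ 0.4959 -0.2211  0.0559] [-0.73852303  0.21303616  1.9204863   0.3220532   1.05216137 -0.24041981]
[ 0.4842 -0.236   0.0539] [-0.77478727  0.21397745  1.92395857  0.31991188  1.05763786 -0.27543443]
[ 0.4831 -0.2374  0.0323] [-0.60322178  0.25223904  1.89737483  0.          0.99197878  0.06174866]
[ 0.4862 -0.2334  0.0318] [-0.59386295  0.25528926  1.89475467  0.          0.99154873  0.07110749]
 t 21.76 p [ 0.4963 -0.2215  0.0896] F [ 0.   0.7 -3. ] M [-0.17  0.12 -0.01] op 0.0317
```

View pics/c8.png

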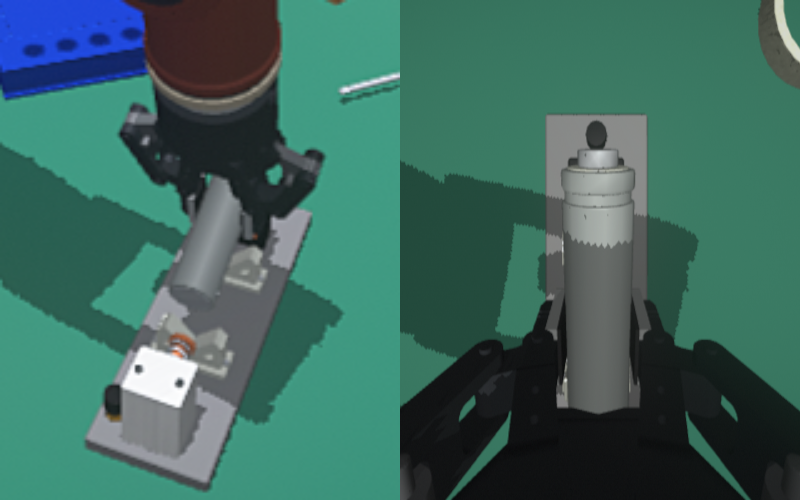

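The cell lines up over the holder, with the cap at (598,158) against a base centre of about (597). I'll refine the lateral offset numerically from this picture.

```bash
python3 - <<'E'
from h import *
z=np.load('pics/wrist7.npz');K=z['K'];T=z['T'];Ti=np.linalg.inv(T);im=z['im'];g=cv2.cvtColor(im,cv2.COLOR_RGB2GRAY).astype(float)
hsv=cv2.cvtColor(im,cv2.COLOR_RGB2HSV)
hx=np.array([np.cos(HY),np.sin(HY),0]);hy=np.array([-hx[1],hx[0],0])
def ray(u,v,zz):
    d=T[:3,:3]@np.array([(u-K[0,2])/K[0,0],(v-K[1,2])/K[1,1],1]);return T[:3,3]+d*(zz-T[2,3])/d[2]
sat=hsv[...,1].astype(float)
for v in(96,100,104,108,150,170,185,200):
    row=sat[v]; # base low sat, green high sat
    th=75; mid=317
    low=np.where(row[240:400]<th)[0]+240
    def cr(i,j): return i+(row[i]-th)/(row[i]-row[j])*(j-i)
    l=cr(low[0]-1,low[0]);r=cr(low[-1],low[-1]+1)
    A,B=ray(l,v,.012),ray(r,v,.012)
    a=A-H;b=B-H
    print(v,round(l,1),round(r,1),'hx',(a@hx*1e3).round(1),'y l,r',(a@hy*1e3).round(1),(b@hy*1e3).round(1))
# cell silhouette
for v in(140,150,160,170,185):
    row=g[v].copy();print(v,[(int(u)) for u in np.where(np.abs(np.diff(row))>12)[0] if 230<u<400])
C=observe()['eef_pos']
R=Ro.from_euler('xyz',observe()['tcp_rot']).as_matrix();cc=C-R[:,0]*.0162
for s in(0,.03,.055):
    ax=np.cos(np.deg2rad(16))*hx+np.array([0,0,np.sin(np.deg2rad(16))]);X=cc+ax*s
    out=[]
    for k in(-.0165,0,.0165):
        c=Ti[:3,:3]@(X+hy*k)+Ti[:3,3];out.append((K[:2,:2]@(c[:2]/c[2])+K[:2,2]).round(1))
    print(s,out,(cc-H)@hy)
E
```

```text
96 264.6 367.1 hx 126.2 y l,r 43.8 -40.9
100 264.6 367.1 hx 122.9 y l,r 43.8 -40.9
104 264.6 367.1 hx 119.6 y l,r 43.8 -40.9
108 264.6 367.1 hx 116.3 y l,r 43.8 -41.0
150 264.7 367.2 hx 81.6 y l,r 43.9 -41.0
170 264.8 367.3 hx 65.1 y l,r 43.8 -41.1
185 265.2 367.3 hx 52.7 y l,r 43.5 -41.1
200 264.9 367.3 hx 40.2 y l,r 43.8 -41.1
140 [265, 266, 279, 280, 302, 352, 353, 354, 355, 365, 366]
150 [232, 234, 237, 239, 265, 266, 281, 353, 354, 365, 366]
160 [353, 365, 366]
170 [352, 353, 354, 355, 365, 366]
185 [232, 233, 264, 282, 284, 286, 287, 288, 351, 366]
0 [array([351.6, 262.4]), array([318.5, 262.4]), array([285.4, 262.5])] -0.0002842201617908869
0.03 [array([353.7, 205.5]), array([318.5, 205.5]), array([283.3, 205.5])] -0.0002842201617908869
0.055 [array([355.7, 152. ]), array([318.5, 152.1]), array([281.2, 152.1])] -0.0002842201617908869
```

```bash
python3 - <<'E'
from h import *
z=np.load('pics/wrist7.npz');K=z['K'];T=z['T'];Ti=np.linalg.inv(T);im=z['im']
g=cv2.cvtColor(im,cv2.COLOR_RGB2GRAY).astype(int);s=cv2.cvtColor(im,cv2.COLOR_RGB2HSV)[...,1].astype(int)
print('base end col280',s[86:98,280],'cap col 318',g[112:136,318])
hx=np.array([np.cos(HY),np.sin(HY),0]);hy=np.array([-hx[1],hx[0],0])
ph=np.deg2rad(16);ax=np.cos(ph)*hx+np.array([0,0,np.sin(ph)]);up=-np.sin(ph)*hx+np.array([0,0,np.cos(ph)])
o=observe();R=Ro.from_euler('xyz',o['tcp_rot']).as_matrix();cc=o['eef_pos']-R[:,0]*.0162-ax*.0007
print('F',((cc-ax*.07-H)@hx*1e3).round(2),((cc-ax*.07)[2]*1e3).round(2),'axis tilt',np.rad2deg(np.arcsin(R[:,2]@[0,0,1])))
def pr(X):
    c=Ti[:3,:3]@X+Ti[:3,3];return (K[:2,:2]@(c[:2]/c[2])+K[:2,2]).round(1)
print('cap top edge',pr(cc+ax*.07+up*.009),'cap/can',pr(cc+ax*.064+up*.009),'can top edge',pr(cc+ax*.064+up*.0165),'groove',pr(cc+ax*.055+up*.0165))
print('base end',pr(H+hx*.132+hy*.03+[0,0,.012]))
b=cv2.imread('pics/wrist7.png');cv2.imwrite('pics/c9.png',cv2.resize(b[80:220,260:380],None,fx=4,fy=4))
E
```

```text
base end col280 [129 129 129 129 127  47   4   4   4   4   4   4] cap col 318 [ 60  61  61  58  46  38  47  76 156 207 214 210 207 204 202 198 195 194
 192 189 187 179 139 113]
F -56.09 85.42 axis tilt -15.993700427738846
cap top edge [318.6 119.3] cap/can [318.6 134.6] can top edge [318.6 136.2] groove [318.6 159.9]
base end [281.3  88.9]
```

View pics/c9.png

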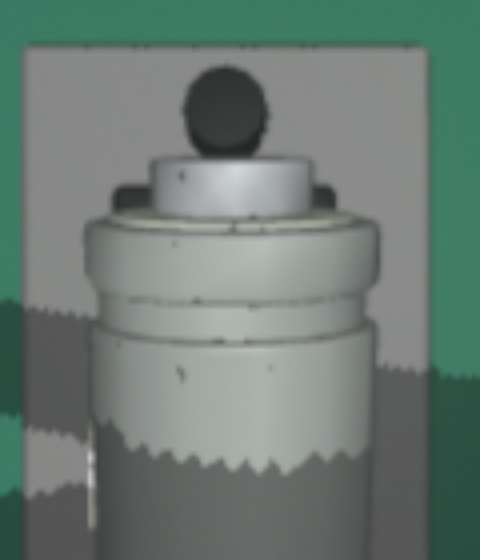

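The cell matches its model in the image. The holder reads about 1.2 mm nearer -x and 1.1 mm towards +y, so I'll correct for that, then go down, push back, and level out.

```bash
cat >> h.py <<'E'
_hx=np.array([np.cos(HY),np.sin(HY),0]);_hy=np.array([-_hx[1],_hx[0],0])
H2=H-_hx*.0012+_hy*.0011
def ff(t=''):
    o=observe();F=o['ft_force'];print(t,'t',round(o['time_s'],2),'hx,hy,z',((o['eef_pos']-H2)@_hx*1e3).round(1),((o['eef_pos']-H2)@_hy*1e3).round(1),(o['eef_pos'][2]*1e3).round(1),'F',(F@_hx).round(1),(F@_hy).round(1),F[2].round(1),'M',o['torque'].round(2),'op',round(o['opening'],4));return o
def go(F,phi,feed=.05,mf=None,y=0):
    p,e=pose(F,phi,H=H2,y=y);r=move_l(p,feed=feed,rotation=e,max_force=mf);ff(f'{F} {phi} stop={r}');return r
E
python3 - <<'E'
from h import *
go((-55,85),16)
if not go((-55,52),16,.05,10):
    if not go((-60,51),16,.03,10):
        go((-75,50),16,.02,20)
snap('side','side8');snap('wrist','wrist8')
a=cv2.imread('pics/side8.png')[200:400,270:430];b=cv2.imread('pics/wrist8.png')
cv2.imwrite('pics/c10.png',np.hstack([cv2.resize(a,(400,500)),cv2.resize(b[:400,120:520],(400,400+100))]))
E
```

```text
(-55, 85) 16 stop=False t 22.11 hx,hy,z 17.4 0.1 88.9 F -0.4 0.0 -2.0 M [-0.23  0.2  -0.  ] op 0.0312
(-55, 52) 16 stop=False t 22.92 hx,hy,z 17.4 -0.2 56.0 F -0.0 0.6 -3.4 M [-0.22  0.12  0.02] op 0.0316
(-60, 51) 16 stop=False t 23.23 hx,hy,z 12.5 -0.4 55.4 F 1.7 -0.6 -2.7 M [-0.03 -0.15  0.06] op 0.0312
(-75, 50) 16 stop=False t 24.13 hx,hy,z -1.4 -0.3 54.6 F 9.2 -1.1 1.1 M [ 0.79 -0.84  0.03] op 0.0315
```

View pics/c10.png

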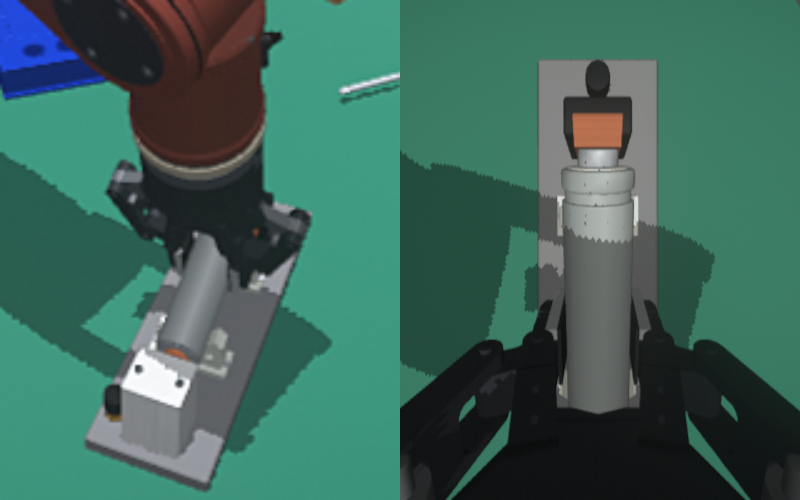

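The plunger pushes with 9.2 N, which is about 14.4 mm of travel as planned. The cap at (598,158) is clear of the copper plate at (598,130). Now the cap end comes down.

```bash
python3 - <<'E'
from h import *
ok=True
for ph,z in((12,50),(8,49.7),(5,49.3),(2.5,49),(0,49)):
    if go((-75,z),ph,.03,12): ok=False;break
snap('side','side9');snap('wrist','wrist9')
a=cv2.imread('pics/side9.png')[200:400,270:430];b=cv2.imread('pics/wrist9.png')
cv2.imwrite('pics/c11.png',np.hstack([cv2.resize(a,(400,500)),cv2.resize(b[:400,120:520],(400,400+100))]))
E
```

```text
(-75, 50) 12 stop=False t 24.55 hx,hy,z -0.8 -0.3 49.4 F 8.2 -0.6 0.8 M [ 0.68 -0.82  0.03] op 0.0313
(-75, 49.7) 8 stop=False t 24.88 hx,hy,z -1.2 -0.3 44.0 F 7.0 -0.8 -0.0 M [ 0.75 -0.74  0.06] op 0.032
(-75, 49.3) 5 stop=False t 25.17 hx,hy,z -1.7 -0.3 39.8 F 7.9 -0.4 0.3 M [ 0.72 -0.69  0.04] op 0.0314
(-75, 49) 2.5 stop=False t 25.43 hx,hy,z -2.2 -0.4 36.4 F 8.8 -0.4 0.9 M [ 0.76 -0.63  0.01] op 0.0317
(-75, 49) 0 stop=False t 25.69 hx,hy,z -2.8 -0.3 33.2 F 7.7 -0.2 1.1 M [ 0.85 -0.65 -0.01] op 0.0315
```

View pics/c11.png

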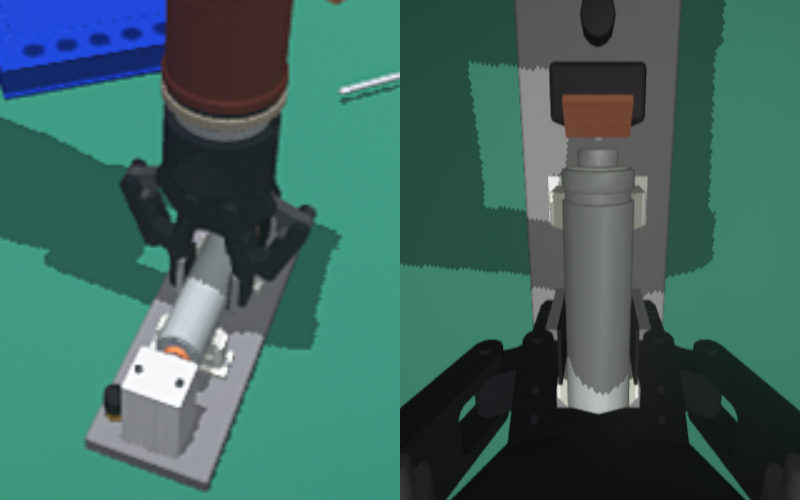

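The cell is level inside the contacts, with the cap at (598,158) and a small gap to the copper face at (598,137). Next: seat it, slide to the contact, release.

```bash
python3 - <<'E'
from h import *
go((-75,46.5),0,.008,7); o=observe(); zz=o['eef_pos'][2]*1e3+16.2
go((-66,zz),0,.012,9)
ff('fwd')
snap('wrist','wrist10');snap('side','side10')
a=cv2.imread('pics/side10.png')[200:400,270:430];b=cv2.imread('pics/wrist10.png')
cv2.imwrite('pics/c12.png',np.hstack([cv2.resize(a,(400,500)),cv2.resize(b[:400,120:520],(400,400+100))]))
E
```

```text
(-75, 46.5) 0 stop=True t 26.07 hx,hy,z -2.5 -0.3 32.1 F 4.2 0.4 3.6 M [ 0.53 -0.35  0.2 ] op 0.0318
(-66, np.float64(48.26822420508071)) 0 stop=True t 26.53 hx,hy,z 1.5 -0.3 32.1 F -1.5 -0.1 3.8 M [-0.25  0.15  0.08] op 0.0313
fwd t 26.53 hx,hy,z 1.5 -0.3 32.1 F -1.5 -0.1 3.8 M [-0.25  0.15  0.08] op 0.0313
```

View pics/c12.png

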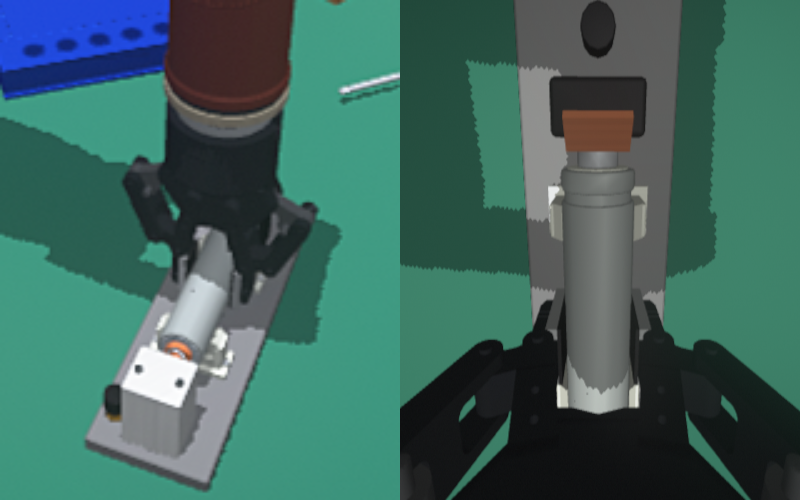

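Contact seems reached: the axial force went from +4.2 to -1.5 N. A small further nudge will confirm a hard stop, then I release.

```bash
python3 - <<'E'
from h import *
p=observe()['eef_pos'];
r=move_l(p+_hx*.0015+[0,0,.0002],feed=.008,max_force=8);ff(f'nudge {r}')
gripper_to(.050);hold(.3);ff('open')
p=observe()['eef_pos']
move_l(p+[0,0,.06],feed=.1);ff('up')
move_l(p+[0,0,.16]-_hx*.0,feed=.2);hold(.2)
snap('wrist','wrist11');snap('side','side11')
a=cv2.imread('pics/side11.png')[220:400,270:430];b=cv2.imread('pics/wrist11.png')
cv2.imwrite('pics/c13.png',np.hstack([cv2.resize(a,(400,450)),cv2.resize(b[:300,200:440],(400,450))]))
E
```

```text
Traceback (most recent call last):
NameError: name '_hx' is not defined
```

```bash
python3 - <<'E'
from h import *
from h import _hx
p=observe()['eef_pos'];
r=move_l(p+_hx*.0015+[0,0,.0002],feed=.008,max_force=8);ff(f'nudge {r}')
gripper_to(.050);hold(.3);ff('open')
p=observe()['eef_pos']
move_l(p+[0,0,.06],feed=.1);ff('up')
move_l(p+[0,0,.16],feed=.2);hold(.2)
snap('wrist','wrist11');snap('side','side11')
a=cv2.imread('pics/side11.png')[220:400,270:430];b=cv2.imread('pics/wrist11.png')
cv2.imwrite('pics/c13.png',np.hstack([cv2.resize(a,(400,450)),cv2.resize(b[:300,200:440],(400,450))]))
E
```

```text
nudge False t 26.89 hx,hy,z 1.5 -0.3 32.1 F -6.4 -1.1 2.8 M [-0.94  0.57  0.1 ] op 0.0315
open t 27.51 hx,hy,z 3.1 -0.2 32.2 F 0.1 0.2 0.7 M [-0.01  0.03 -0.02] op 0.0502
up t 28.26 hx,hy,z 3.0 0.2 91.8 F -0.8 -0.0 -0.7 M [-0.01  0.03 -0.  ] op 0.0501
```

View pics/c13.png

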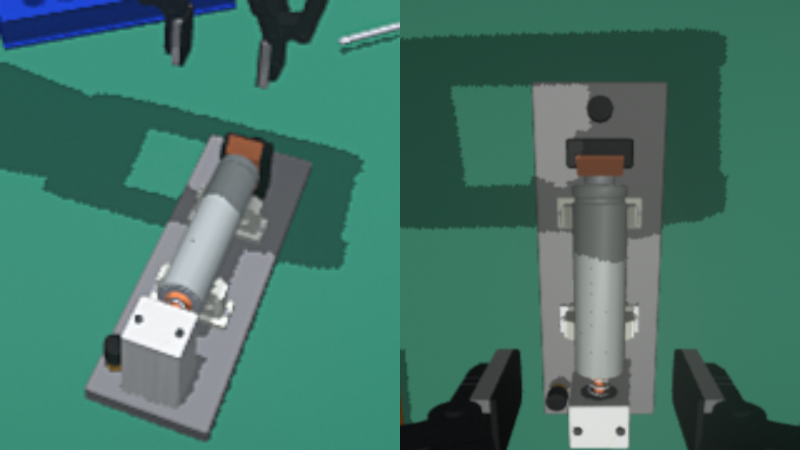

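The nudge met a hard stop: no motion, -6.4 N. The released cell lies in both saddles, with its cap at the copper face (600,178) and its flat end against the plunger (600,380). I'll check height, tilt and the bystanders numerically.

```bash
python3 - <<'E'
from h import *
from h import _hx,_hy
snap('scene','scene12')
im,P=cloud('wrist11');hsv=cv2.cvtColor(im,cv2.COLOR_RGB2HSV)
L=np.stack([(P-H2)@_hx,(P-H2)@_hy,P[...,2]],-1)*1e3
m=(abs(L[...,1])<17)&(L[...,2]>50)&(L[...,2]<68)&(abs(L[...,0])<68)&(hsv[...,1]<60)
Q=L[m&(abs(L[...,0])<45)]
f=lambda p:np.hypot(Q[:,1]-p[0]-p[1]*Q[:,0],Q[:,2]-p[2]-p[3]*Q[:,0])-16.5
r=least_squares(f,[0,0,48,0],loss='soft_l1');print('y,slope,z,slope',r.x.round(4),len(Q),np.sqrt(np.mean(r.fun**2)))
print('can ends',np.percentile(L[m][:,0],[0,.2,99.8,100]).round(1))
cp=(hsv[...,0]<14)&(hsv[...,1]>90)&(abs(L[...,1])<14)&(L[...,0]>50)&(L[...,0]<95);print('copper x,z',np.percentile(L[cp][:,0],[1,99]).round(1),np.percentile(L[cp][:,2],[1,99]).round(1))
b=cv2.imread('pics/wrist11.png');cv2.imwrite('pics/c14.png',np.vstack([cv2.resize(b[95:150,290:350],None,fx=5,fy=5),cv2.resize(b[215:275,290:350],None,fx=5,fy=5)]))
E
```

```text
y,slope,z,slope [ 5.58000e-01  1.20000e-03  4.61154e+01 -6.50000e-03] 2618 0.5682103279596789
can ends [-67.9 -67.5  67.6  67.7]
copper x,z [71.3 83. ] [55.1 65.4]
```

View pics/c14.png

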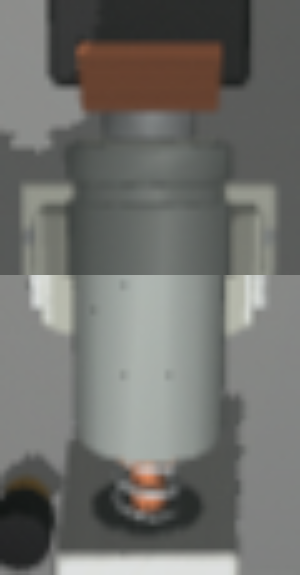

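View pics/scene12.png

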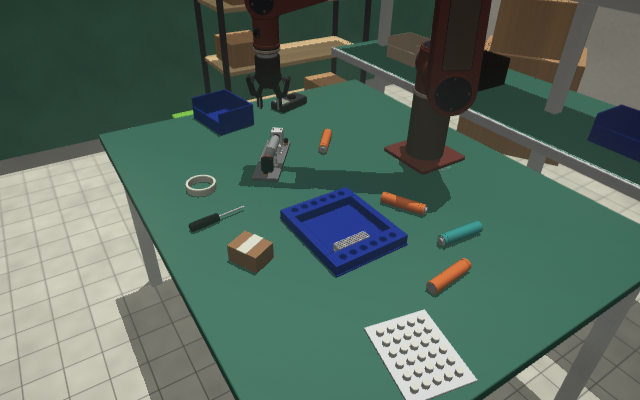

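The cell is level, its axis reads 46.1 mm (48 mm after the usual -2 mm depth bias), and both ends touch the contacts. Bystanders are where they were: tape (201,185), screwdriver (217,217), carton (250,251), heat sink (351,241).

```bash
python3 -c "
from h import *
st();job_done()"
```

```text
t 29.26 p [ 0.4858 -0.2317  0.1912] F [-0.6  0.5 -0.7] M [ 0.01  0.01 -0.  ] op 0.0496
the job is handed in; nothing more can be done
```

The cell is loaded in the test holder and released, and I handed the job in at 29.3 s of the 61 s allowed.

**What I did:** I rolled the cell about 34 mm off the pocket wall in two pressed strokes, then gripped it at mid-length. With the cap end tilted up 16°, the flat end pushed the sprung contact back about 14 mm, judged from the 9.2 N it pushed with. I then lowered the cap end, seated the cell in the saddles, slid it against the fixed contact and let go.

**Last checks:**
- **Cap contact:** a nudge towards the fixed contact met a hard stop, with no movement and 6.4 N against the tool. In the last picture the cap is at the copper face and the flat end holds the sprung contact back.
- **Seating:** the cell lies level in both saddles, with about 0.4° of slope and its axis within 0.6 mm of centre. The measured axis height was 46.1 mm instead of 48 mm, which fits the roughly 2 mm low depth readings seen earlier.
- **Sprung contact:** I inferred its final position of about 8 mm from the geometry and did not measure it directly.
- **Bystanders:** the heat sink, tape, screwdriver and carton looked unmoved in the last scene picture, and the gripper was clear and touching nothing.

**Disagreements:** the cameras differed by 1–4 mm on the holder's position, so I corrected it from the last wrist picture taken before insertion.

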